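# Scrap the short blank and hold the chest lid at balance

## Task

I am about to screw a stay to the lid of the offcut chest, so give me a hand: first pick the one short blank out of the four on the sorting board and drop it into the open chest while the lid still leans back. Then take the lid by its bar, swing it steadily forward to its balance point, standing straight upright over the hinge, and finish while gripping it still there; never let the lid fall either way or swing well past upright. Leave the three full-length blanks and the bottles where they are.

Things in the scene. Friction and masses are not known exactly. Their poses are not given: they have to be found in the camera images.
- blank_short_center (a point): centre of the short blank, the reject: a mid-brown square hardwood stick like the others but only 75 mm long (75 x 22 x 22 mm), lying on the sorting board with its centre 17 mm above the bench; x runs along its length, z up; about 26 g
- blank_a_center (a point): sound hardwood turning blank, a pale square stick 120 x 22 x 22 mm, lying on the sorting board; the point is its centre (17 mm above the bench), x runs along its length, z up. Leave it lying where it is.
- blank_b_center (a point): sound hardwood turning blank, a dark square stick 120 x 22 x 22 mm, lying on the sorting board; the point is its centre (17 mm above the bench), x runs along its length, z up. Leave it lying where it is.
- blank_c_center (a point): sound hardwood turning blank, a mid-brown square stick 120 x 22 x 22 mm, lying on the sorting board; the point is its centre (17 mm above the bench), x runs along its length, z up. Leave it lying where it is.
- board: grey sorting board fixed to the bench, 320 x 260 x 6 mm, the four blanks lie on it (which lies where varies, centre lines at least 90 mm apart side by side, about 25 mm or more between ends in a row); origin at the centre of its underside
- chest: offcut chest fixed to the bench: open plywood box 160 mm (its x) x 220 mm (its y) x 90 mm high, walls 8 mm; origin at the centre of its underside, x points from its front to its hinge side, z up. The lid's hinge runs along y on the rim of its +x side
- lid_hinge (a point): middle of the lid's hinge axis, 80 mm along the chest's +x from its origin and 96 mm above the bench; the axis runs along the chest's y
- lid (a joint): lid angle in rad: 0 shut over the chest, 1.571 (pi/2) straight upright = the balance point (the lid's mass lies in its own plane through the hinge), 2.02 leaning back against its stop, where it starts. The hinge is free: below 1.571 the lid falls shut, above it falls back. Lid: dark wood panel with a mid-brown field 220 mm wide, 10 mm thick, its free edge 160 mm from the hinge, about 0.3 to 0.55 kg
- lid_bar (a point): middle of the lid's steel handle bar, a round bar 14 mm thick, 136 mm long, parallel to the hinge, in the plane of the lid, its centre 192 mm from the hinge axis; 25 mm of open gap between bar and panel edge, two 10 mm posts 60 mm either side of the middle. Leaning back, the bar is about 269 mm above the bench, upright 288 mm. A pinched bar can turn between the fingers, so a gripper that points down can carry it along its arc
- dye_amber: small amber glass dye bottle, 32 mm across, 75 mm tall, origin at the centre of its foot; leave it alone
- dye_blue: small blue dye bottle, 32 mm across, 75 mm tall, origin at the centre of its foot; leave it alone
- spray: tapered spray bottle, clear above and purple below, with an orange head, 72 mm across, 179 mm tall, origin at the centre of its foot; leave it alone
Not all that is in view belongs to the job. Leave any green or pink look-alike of the part that bears blank_short_center alone.

How it is judged:
On the way:
1. the short blank lies in the chest, let go, with the lid still leaning back (x of blank_short_center in the frame of chest between -0.072 and 0.072 m and y of blank_short_center in the frame of chest between -0.102 and 0.102 m and z of blank_short_center in the frame of chest between 0 and 0.06 m and contact force between blank_short and the fingers below 0.1 N and value of joint lid above 1.85 rad and linear speed of blank_short below 0.05 m/s), for 0.2 s.
At the end, for the whole second after the job is handed in: The short blank lies at rest inside the chest, not held (centre within its walls and under 60 mm above the bench); the lid stands within 0.07 rad (4 degrees) of upright (joint 1.571), still (under 0.1 rad/s), gripped by the fingers with more than 2 N (x of blank_short_center in the frame of chest between -0.072 and 0.072 m and y of blank_short_center in the frame of chest between -0.102 and 0.102 m and z of blank_short_center in the frame of chest between 0 and 0.06 m and contact force between blank_short and the fingers below 0.1 N and value of joint lid between 1.501 and 1.641 rad and velocity of joint lid between -0.1 and 0.1 rad/s and contact force between lid and the fingers above 2 N and linear speed of blank_short below 0.03 m/s); the arm keeps its last pose, push and grip.
It fails at once if a sound blank was shifted more than 20 mm (distance of any of blank_a_center, blank_b_center, blank_c_center from where it was at the start of the episode above 0.02 m).
It fails at once if a bottle was shifted more than 20 mm or knocked over (distance of any of dye_amber, dye_blue, spray from where it was at the start of the episode above 0.02 m or angle between any of dye_amber, dye_blue, spray's own z axis and vertical above 0.4 rad).
It fails at once if the lid was let fall (faster than 2.5 rad/s) or swung well past its balance point towards shut (under 1.2 rad) (velocity of joint lid above 2.5 rad/s or velocity of joint lid below -2.5 rad/s or value of joint lid below 1.2 rad).
It also fails if it takes over 48 s, if anything falls off the work surface, if the arm or the gripper's body presses on something with over 40 N, if the wrist force passes 120 N, or if a joint passes its speed limit or range.

## Robot

A 6-joint arm with a two-finger parallel gripper is mounted at the origin on the work surface. World frame = base frame: x ahead of the robot, y to its left, z up, the work surface at z = 0. Lengths are in m, angles in rad, forces in N, time in s.
With the tool pointing down it reaches from about 0.4 to 0.825 m from the base axis. Payload 7 kg.
Tool frame: the origin (TCP) lies midway between the tips of the shut fingers; the grasp point (between the pads) lies hold_point_z behind it (hold_point_z is the distance from the TCP to the grasp point, in m); z points along the fingers, y is the line along which they close (so a half turn about z gives the same grasp; the last joint's range is limited). The gripper opens to 88 mm and grips with 3 to 60 N. Pads are 19 mm wide; open, the fingers measure 130 mm over their backs; the gripper's body (78 mm by 193 mm) begins 47 mm behind the grasp point.
Start: joints at [-0.933, 0.359, 0.012, 0, -1.224, -0.288], TCP at [0.231, -0.634, 0.227] pointing down, gripper open.
Joint ranges: [-3.07, 3.07], [-1.43, 2.12], [-1.02, 1.25], [-3.03, 1.67], [-3.05, -0], [-3.03, 3.03]. Speed limits (rad/s): [2.39, 2.39, 3.01, 3.14, 3.14, 3.14].

## Interface

Orientations are given as [roll, pitch, yaw] about the fixed x, y, z axes, in that order (R = Rz(yaw) Ry(pitch) Rx(roll)).
In Python, from station import * gives the robot as it stands.
- The arm moves only by the tool apply_moves, never from a script. Its argument "steps" is a list of rows, each an object with "translation": the shift along the world's x, y, z scaled (see below), a list of three; "rotation": the turn, a rotation vector about the world's x, y, z scaled (see below), a list of three. A call has exactly 10 rows; each row is the pose to reach, as a shift and turn from the pose commanded when the call began; what a row does not reach only later rows make up. The controller multiplies each number of a shift by 250 mm and each number of a turn by 30 degrees. A row lasts 1/12 s, in which the tool goes at most 41.7 mm and 7.16 degrees, less where a joint would pass 70% of its speed; a pose out of reach is approached as far as the arm can. A call with a number of a shift or a turn outside -1 to 1 is refused whole. A call with a gripper value outside its range is refused whole. "jaw" is the closure, from -1 (fully open) to 1 (shut), so that 0 is half open, set as the call begins (left out, the last holds). The fingers move at their own pace and stop on an object; "newtons" is the grip in N (left out, the last holds). Time passes only in rows, so rows that repeat a pose let the fingers close, or fill a call up. It gives the time, the measured TCP pose, the force, the opening and the grip force at its end, in the units of the state.
- get_state(): the state, without advancing time (a new reading comes with each control period).
- grab_frame(name): name is "scene" or "top" or "wrist"; returns the picture (420x560x3 uint8, blue, green, red); there is no depth.
- camera_model(name): a dict with "fx", "fy", "cx", "cy" (pixels), "xyz" and "rotation" of the camera in the world. Camera axes: x right, y down, z forward; pixel columns grow to the right and rows downward; lengths in m; the calibration is good to about 2 mm. The wrist camera is an equidistant fisheye: a pixel r from the principal point sees the ray r / f radians off the axis. A picture is of the moment at which its call begins: read the wrist's pose just before it. camera_model takes no time and is no camera call; for the wrist camera it gives the pose at the moment of the call.
- job_done(): hands the job in; it is judged then, once.
The state is a dict: "t": time; "q": joint angles; "qd": joint speeds; "joint_efforts": joint torques, N m; "eef_pos": TCP position; "ee_rot": TCP orientation; "force": force on the tool from outside, world axes, zero at the start; "moment": the same for the moment, N m; "width": finger opening in m; "gripper_force": force on a finger pad.
Only numpy, scipy, OpenCV 4.12 (cv2) and the standard library are available. Lean on these libraries where they do the work, as an engineer would, in place of code of your own. Each camera call takes 0.05 s, during which the arm holds its last target. There are 200 camera calls.

## Working session

There is one attempt and no reset: what is moved stays moved. The work goes in short steps, Python scripts to look and compute and a tool call to move; the robot and the scene stay as the last step left them, time stands still between calls to the robot, and variables do not carry over. Pictures are saved under pics/ and viewed, at most 10 in all, crops included, and the job is handed in when it is done.

Besides the shell and the picture viewer there is one more tool, called after "Call:" as a command line: name --argument value ..., lists and objects as JSON in quotes. apply_moves: Moves the arm, as the interface text tells. Shifts and turns lie within -1 to 1; 1 stands for 250 mm of shift or 30 degrees of turn. Its arguments: {"type":"object","properties":{"steps":{"type":"array"},"jaw":{"type":"number"},"newtons":{"type":"number"}},"required":["steps"]}

```bash
mkdir -p pics; ls; python3 - <<'E'
from station import *
import cv2,numpy as np
s=get_state();print(s)
for n in("scene","top"):
    im=grab_frame(n);cv2.imwrite(f"pics/{n}0.png",im);c=camera_model(n);print(n,c)
print(camera_model("wrist"))
E
```

```text
pics
{'t': 0.0, 'q': array([-9.32906283e-01,  3.59397963e-01,  1.10628757e-02, -3.47776317e-04,
       -1.22408396e+00, -2.88132080e-01]), 'qd': array([-0.00206386,  0.00085058,  0.00051693,  0.00070854,  0.00160435,
        0.00213917]), 'joint_efforts': array([ 8.84177389e-04, -5.82721925e+01,  2.93060660e+01,  6.99704200e+00,
        7.00753473e-03, -1.58020171e-04]), 'eef_pos': array([ 0.23113309, -0.63368084,  0.22561769]), 'ee_rot': array([ 3.13994391e+00, -1.47707787e-04, -2.79195301e+00]), 'force': array([-0.20656386, -0.15379429,  0.11952183]), 'moment': array([-0.00803281,  0.01801319, -0.03803075]), 'gripper_force': 0.0, 'width': 0.08746538987325557}
scene {'fx': 409.68070549259807, 'fy': 409.68070549259807, 'cx': 280.9721284901253, 'cy': 203.2135824547312, 'xyz': array([ 1.35385483, -0.10583135,  0.85619559]), 'rotation': array([-2.33068318,  0.00758445,  1.38439601])}
top {'fx': 380.21504671031573, 'fy': 380.21504671031573, 'cx': 282.1837676955628, 'cy': 202.8583682780345, 'xyz': array([0.33184134, 0.04576854, 1.2659304 ]), 'rotation': array([-2.93545001e+00, -1.40650202e-03, -1.58526017e+00])}
{'fx': 325.19226210127806, 'fy': 325.19226210127806, 'cx': 278.0198326449239, 'cy': 210.91206677088874, 'xyz': array([ 0.16515656, -0.65783388,  0.38341271]), 'rotation': array([ 2.88061552e+00, -7.73907346e-04,  1.92175196e+00])}
```

View pics/scene0.png

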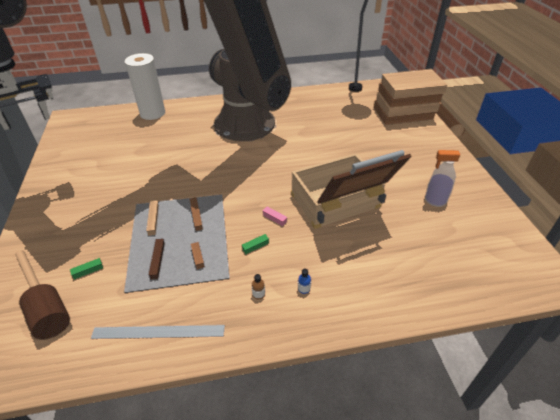

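View pics/top0.png

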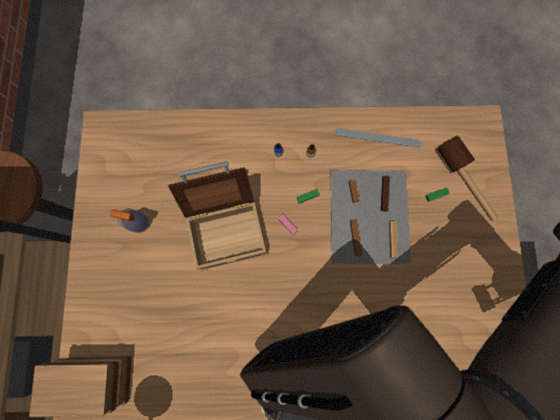

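```bash
python3 -c "
import station
print([n for n in dir(station) if n[0]!='_'], getattr(station,'hold_point_z',None))"
```

```text
['Unreachable', 'camera_model', 'get_state', 'grab_frame', 'hold_point_z', 'job_done'] 0.0188
```

The scene view shows the short blank at about (198,254), its long mid-brown twin at (196,213), and the bar at (378,160). In the top view the short blank is at (354,191), the chest interior at (228,235), the bar at (205,171), and the bottles at (278,150), (311,150) and (132,220).

```bash
cat > h.py <<'E'
from station import *
import cv2,numpy as np
from scipy.spatial.transform import Rotation as R
def cam(n):
    c=camera_model(n); return c,R.from_euler('xyz',c['rotation']).as_matrix(),np.array(c['xyz'])
def ray(n,p,C=None):
    c,M,o=C or cam(n); a=np.array([(p[0]-c['cx'])/c['fx'],(p[1]-c['cy'])/c['fy']])
    if n=='wrist':
        r=np.linalg.norm(a); d=np.r_[a/max(r,1e-9)*np.sin(r),np.cos(r)]
    else: d=np.r_[a,1]/np.linalg.norm(np.r_[a,1])
    return o,M@d
def plane(n,p,z,C=None):
    o,d=ray(n,p,C); return o+d*(z-o[2])/d[2]
def tri(r1,r2):
    (o1,d1),(o2,d2)=r1,r2
    s=np.linalg.lstsq(np.c_[d1,-d2],o2-o1,rcond=None)[0]
    a,b=o1+s[0]*d1,o2+s[1]*d2; return (a+b)/2,np.linalg.norm(a-b)
def blobs(m,amin=20):
    cs,_=cv2.findContours(m.astype(np.uint8)*255,cv2.RETR_EXTERNAL,cv2.CHAIN_APPROX_NONE)
    return [(cv2.contourArea(c),cv2.minAreaRect(c),c) for c in cs if cv2.contourArea(c)>amin]
E
python3 - <<'E'
from h import *
for n,roi in(("top",(332,172,408,262)),("scene",(140,198,225,282))):
    im=cv2.imread(f"pics/{n}0.png");x0,y0,x1,y1=roi
    hsv=cv2.cvtColor(im,cv2.COLOR_BGR2HSV)[y0:y1,x0:x1]
    m=(hsv[...,1]>70)
    for a,r,c in blobs(m):
        M=cv2.moments(c);p=(M['m10']/M['m00']+x0,M['m01']/M['m00']+y0)
        print(n,a,np.round(p,1),[np.round(v,1) for v in r[1:]],np.round(plane(n,p,.022),3))
for n,roi in(("top",(170,150,240,185)),("scene",(340,145,420,180))):
    im=cv2.imread(f"pics/{n}0.png");x0,y0,x1,y1=roi
    hsv=cv2.cvtColor(im,cv2.COLOR_BGR2HSV)[y0:y1,x0:x1]
    m=(hsv[...,1]<60)&(hsv[...,2]>70)
    for a,r,c in blobs(m):
        print(n,a,r, c.reshape(-1,2).min(0)+[x0,y0],c.reshape(-1,2).max(0)+[x0,y0])
a=cv2.resize(cv2.imread("pics/top0.png")[140:280,100:270],None,fx=4,fy=4,interpolation=2)
b=cv2.resize(cv2.imread("pics/scene0.png")[135:235,280:420],None,fx=4,fy=4,interpolation=2)
cv2.imwrite("pics/c1.png",a);cv2.imwrite("pics/c2.png",b)
E
```

```text
top 246.0 [393.3 239.2] [array([36.2,  7.9]), np.float64(88.0)] [ 0.465 -0.322  0.022]
top 232.5 [355.8 237.5] [array([36.8,  7.6]), np.float64(81.9)] [ 0.472 -0.2    0.022]
top 135.5 [353.8 190.4] [array([22.4,  7.5]), np.float64(78.7)] [ 0.631 -0.202  0.022]
top 197.0 [384.8 193. ] [array([ 6.9, 34.3]), np.float64(2.9)] [ 0.621 -0.305  0.022]
scene 189.0 [197.  255.1] [array([26. ,  8.7]), np.float64(75.1)] [ 0.641 -0.201  0.022]
scene 300.5 [156.  258.8] [array([ 9. , 40.3]), np.float64(10.3)] [ 0.633 -0.306  0.022]
scene 207.0 [195.6 213.7] [array([32.7,  8.2]), np.float64(81.3)] [ 0.486 -0.199  0.022]
scene 333.0 [152.  212.9] [array([36., 43.]), np.float64(90.0)] [ 0.458 -0.323  0.022]
top 209.5 ((33.775611877441406, 22.119510650634766), (11.873313903808594, 49.658390045166016), 77.90524291992188) [179 162] [228 182]
scene 317.0 ((36.23041534423828, 16.07890510559082), (9.83145523071289, 57.04584884643555), 73.68614959716797) [350 150] [403 173]
```

View pics/c1.png

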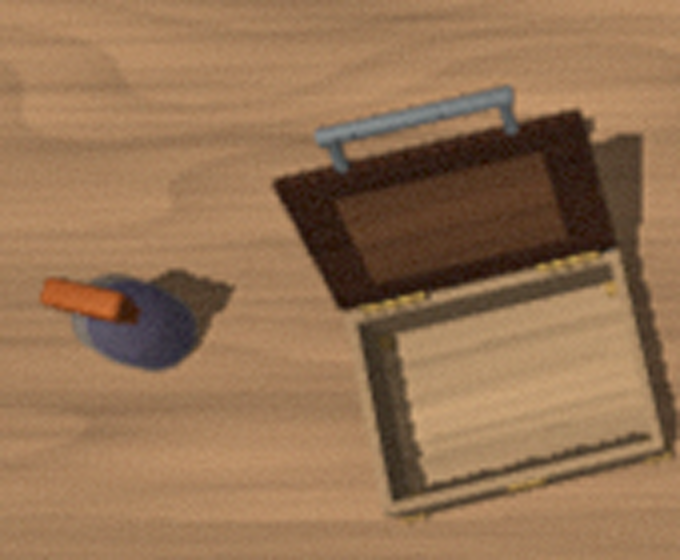

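View pics/c2.png

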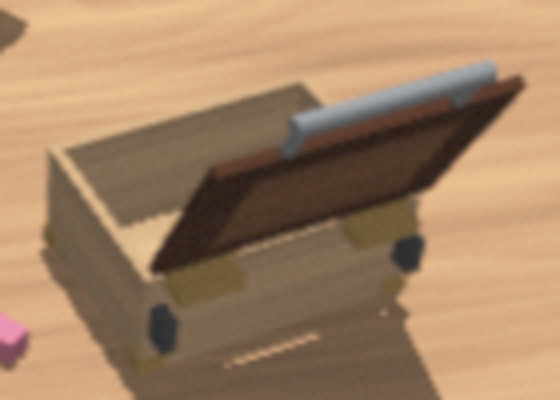

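The crops show the bar's ends at about (179.5,173.8) and (228,164) in the top view, and (403,153) and (354.3,167) in the scene view. The chest rim's outer corners in the top view are about (198,269), (266,253), (254,202.5) and (189.5,218).

```bash
python3 - <<'E'
from h import *
T=lambda a,b:tri(ray('top',a),ray('scene',b))
print('blank',T((353.8,190.4),(197,255.1)))
e1=T((179.7,174),(402.5,153.3));e2=T((227.8,164.3),(354.5,167));print('bar',e1,e2,(e1[0]+e2[0])/2)
d=e1[0]-e2[0];print(np.linalg.norm(d),'yaw of chest y',np.degrees(np.arctan2(d[1],d[0])))
P=np.array([plane('top',p,.09) for p in((198,269),(266.2,253),(254.2,202.5),(189.5,218))]);print(P.round(3),'ctr',P.mean(0))
print([np.linalg.norm(P[i]-P[i-1]).round(3) for i in range(4)], [np.degrees(np.arctan2(*(P[i]-P[j])[[1,0]])).round(1) for i,j in((0,1),(3,2),(3,0),(2,1))])
im=cv2.imread('pics/top0.png');hsv=cv2.cvtColor(im,cv2.COLOR_BGR2HSV)[172:215,340:368]
a,r,c=max(blobs(hsv[...,1]>70),key=lambda b:b[0]);q=cv2.boxPoints(r)+[340,172]
Q=np.array([plane('top',p,.02) for p in q]);print('blank box',Q.round(3),Q.mean(0))
for i in range(2):
  v=Q[i+1]-Q[i];print(np.linalg.norm(v),np.degrees(np.arctan2(v[1],v[0])))
for p in((278,155),(311,155),(132,220)):print(plane('top',p,.03))
E
```

```text
blank (array([ 0.63346024, -0.20267395,  0.01325084]), np.float64(0.00096849265468668))
bar (array([0.62639518, 0.32176848, 0.26406396]), np.float64(0.002827337640601283)) (array([0.6528833 , 0.19205654, 0.26292111]), np.float64(0.0053112781543695805)) [0.63963924 0.25691251 0.26349254]
0.13239378763914006 yaw of chest y 101.54153212902102
[[0.375 0.3   0.09 ]
 [0.421 0.092 0.09 ]
 [0.58  0.129 0.09 ]
 [0.533 0.332 0.09 ]] ctr [0.47744033 0.21314857 0.09      ]
[np.float64(0.161), np.float64(0.213), np.float64(0.163), np.float64(0.208)] [np.float64(102.3), np.float64(103.0), np.float64(11.3), np.float64(13.1)]
blank box [[ 0.668 -0.184  0.02 ]
 [ 0.673 -0.209  0.02 ]
 [ 0.597 -0.22   0.02 ]
 [ 0.592 -0.195  0.02 ]] [ 0.6326358  -0.20198437  0.02      ]
0.025514946907339235 -79.20221514240362
0.07701143059301761 -172.0832504748877
[0.7571819  0.05214837 0.03      ]
[ 0.75560831 -0.06040455  0.03      ]
[0.53965988 0.53488912 0.03      ]
```

Call:
apply_moves --steps '[{"translation": [0.08, 0.09, 0], "rotation": [0, 0, -0.05]}, {"translation": [0.16, 0.18, 0], "rotation": [0, 0, -0.1]}, {"translation": [0.25, 0.28, 0], "rotation": [0, 0, -0.15]}, {"translation": [0.34, 0.38, 0], "rotation": [0, 0, -0.2]}, {"translation": [0.43, 0.48, 0], "rotation": [0, 0, -0.25]}, {"translation": [0.52, 0.58, 0], "rotation": [0, 0, -0.3]}, {"translation": [0.61, 0.68, 0], "rotation": [0, 0, -0.35]}, {"translation": [0.7, 0.78, 0], "rotation": [0, 0, -0.4]}, {"translation": [0.78, 0.86, 0], "rotation": [0, 0, -0.4]}, {"translation": [0.8, 0.9, 0], "rotation": [0, 0, -0.4]}]' --jaw -0.3 --newtons 20

```text
t: 0.93
eef_pos: [0.4336, -0.4068, 0.2262]
ee_rot: [3.141, 0.0, -2.999]
force: [0.1, 0.2, 1.2]
width: 0.0574
gripper_force: 0.0
```

Call:
apply_moves --steps '[{"translation": [0.08, 0.08, 0], "rotation": [0, 0, 0]}, {"translation": [0.17, 0.17, 0], "rotation": [0, 0, 0]}, {"translation": [0.26, 0.26, -0.05], "rotation": [0, 0, 0]}, {"translation": [0.35, 0.35, -0.1], "rotation": [0, 0, 0]}, {"translation": [0.44, 0.44, -0.15], "rotation": [0, 0, 0]}, {"translation": [0.53, 0.53, -0.2], "rotation": [0, 0, 0]}, {"translation": [0.62, 0.62, -0.25], "rotation": [0, 0, 0]}, {"translation": [0.7, 0.72, -0.3], "rotation": [0, 0, 0]}, {"translation": [0.78, 0.8, -0.35], "rotation": [0, 0, 0]}, {"translation": [0.81, 0.83, -0.4], "rotation": [0, 0, 0]}]'

```text
t: 1.77
eef_pos: [0.6358, -0.1993, 0.1254]
ee_rot: [-3.142, 0.0, -2.999]
force: [-0.8, -0.5, 0.5]
width: 0.0569
gripper_force: 0.0
```

```bash
python3 - <<'E'
from h import *
s=get_state();print(s['t'],s['eef_pos'],np.degrees(s['ee_rot']),s['width'])
C=cam('wrist');im=grab_frame('wrist');cv2.imwrite('pics/w1.png',im)
hsv=cv2.cvtColor(im,cv2.COLOR_BGR2HSV)
# predicted pixel of blank centre
c,M,o=C;d=M.T@(np.array([.633,-.202,.028])-o);th=np.arctan2(np.hypot(d[0],d[1]),d[2]);print('pred',c['cx']+c['fx']*th*d[0]/np.hypot(*d[:2]),c['cy']+c['fy']*th*d[1]/np.hypot(*d[:2]))
for a,r,ct in blobs((hsv[...,1]>70)&(hsv[...,2]<200),150):
    if a<20000:print(a,r,plane('wrist',r[0],.028,C))
E
```

```text
1.7667 [ 0.63579861 -0.19926027  0.12538127] [-1.79998514e+02  1.77427554e-03 -1.71829999e+02] 0.05686366792598579
pred 275.33334490643927 209.6930789012549
6210.5 ((342.5, 314.5), (35.0, 315.0), 90.0) [ 0.7243527  -0.12560002  0.028     ]
588.5 ((162.0, 280.0), (54.0, 20.0), 90.0) [ 0.71389885 -0.29563512  0.028     ]
808.5 ((275.9999694824219, 209.49996948242188), (25.999996185302734, 84.99998474121094), -0.0) [ 0.63276216 -0.20148785  0.028     ]
1112.5 ((21.811330795288086, 155.5026092529297), (25.50286102294922, 53.90743637084961), 69.22774505615234) [ 0.6138478  -0.45930724  0.028     ]
2992.0 ((159.73992919921875, 173.18243408203125), (26.749357223510742, 125.00312805175781), 9.9506254196167) [ 0.61576656 -0.30111915  0.028     ]
918.5 ((503.6647033691406, 134.74118041992188), (75.2748794555664, 23.32002830505371), 77.47119140625) [ 0.53155355 -0.00352284  0.028     ]
172.0 ((294.0271301269531, 48.35314178466797), (94.1341323852539, 26.048734664916992), 76.72360229492188) [ 0.50293001 -0.20610507  0.028     ]
424.0 ((167.53564453125, 37.26133728027344), (23.492061614990234, 77.51712036132812), 27.93714141845703) [ 0.50284629 -0.30879189  0.028     ]
```

View pics/w1.png

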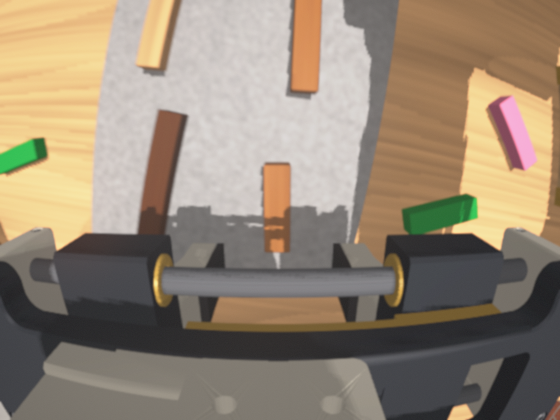

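The wrist view shows the short blank at (276,209), aligned with the fingers. Its position (0.633, -0.202) agrees with the other views, so I'll descend.

Call:
apply_moves --steps '[{"translation": [-0.012, -0.009, -0.06], "rotation": [0, 0, 0]}, {"translation": [-0.012, -0.009, -0.14], "rotation": [0, 0, 0]}, {"translation": [-0.012, -0.009, -0.22], "rotation": [0, 0, 0]}, {"translation": [-0.012, -0.009, -0.3], "rotation": [0, 0, 0]}, {"translation": [-0.012, -0.009, -0.36], "rotation": [0, 0, 0]}, {"translation": [-0.012, -0.009, -0.4], "rotation": [0, 0, 0]}, {"translation": [-0.012, -0.009, -0.43], "rotation": [0, 0, 0]}, {"translation": [-0.012, -0.009, -0.46], "rotation": [0, 0, 0]}, {"translation": [-0.012, -0.009, -0.46], "rotation": [0, 0, 0]}, {"translation": [-0.012, -0.009, -0.46], "rotation": [0, 0, 0]}]'

```text
t: 2.65
eef_pos: [0.6309, -0.2041, 0.0117]
ee_rot: [-3.141, 0.0, -3.001]
force: [0.5, -0.4, -0.7]
width: 0.0569
gripper_force: 0.0
```

Call:
apply_moves --steps '[{"translation": [0, 0, 0], "rotation": [0, 0, 0]}, {"translation": [0, 0, 0], "rotation": [0, 0, 0]}, {"translation": [0, 0, 0], "rotation": [0, 0, 0]}, {"translation": [0, 0, 0], "rotation": [0, 0, 0]}, {"translation": [0, 0, 0], "rotation": [0, 0, 0]}, {"translation": [0, 0, 0], "rotation": [0, 0, 0]}, {"translation": [0, 0, 0], "rotation": [0, 0, 0]}, {"translation": [0, 0, 0], "rotation": [0, 0, 0]}, {"translation": [0, 0, 0], "rotation": [0, 0, 0]}, {"translation": [0, 0, 0], "rotation": [0, 0, 0]}]' --jaw 1 --newtons 20

```text
t: 3.48
eef_pos: [0.6309, -0.2038, 0.0117]
ee_rot: [-3.142, 0.0, -3.001]
force: [-1.2, 0.9, 2.6]
width: 0.0218
gripper_force: 20.0
```

Call:
apply_moves --steps '[{"translation": [0, 0, 0.06], "rotation": [0, 0, 0]}, {"translation": [0, 0, 0.16], "rotation": [0, 0, 0]}, {"translation": [0, 0, 0.28], "rotation": [0, 0, 0]}, {"translation": [-0.08, 0, 0.4], "rotation": [0, 0, 0.04]}, {"translation": [-0.18, 0.06, 0.5], "rotation": [0, 0, 0.08]}, {"translation": [-0.28, 0.14, 0.58], "rotation": [0, 0, 0.12]}, {"translation": [-0.38, 0.24, 0.64], "rotation": [0, 0, 0.14]}, {"translation": [-0.48, 0.36, 0.68], "rotation": [0, 0, 0.14]}, {"translation": [-0.57, 0.48, 0.7], "rotation": [0, 0, 0.14]}, {"translation": [-0.61, 0.6, 0.7], "rotation": [0, 0, 0.14]}]'

```text
t: 4.32
eef_pos: [0.4761, -0.0532, 0.1879]
ee_rot: [3.141, 0.002, -2.929]
force: [0.4, 1.1, 0.2]
width: 0.022
gripper_force: 20.0
```

Call:
apply_moves --steps '[{"translation": [0, 0.12, 0], "rotation": [0, 0, 0]}, {"translation": [0, 0.26, 0], "rotation": [0, 0, 0]}, {"translation": [0, 0.4, 0], "rotation": [0, 0, 0]}, {"translation": [0, 0.54, 0], "rotation": [0, 0, 0]}, {"translation": [0, 0.68, 0], "rotation": [0, 0, 0]}, {"translation": [0, 0.8, 0], "rotation": [0, 0, 0]}, {"translation": [0, 0.9, 0], "rotation": [0, 0, 0]}, {"translation": [0, 0.97, 0], "rotation": [0, 0, 0]}, {"translation": [0, 1, 0], "rotation": [0, 0, 0]}, {"translation": [0, 1, 0], "rotation": [0, 0, 0]}]'

```text
t: 5.15
eef_pos: [0.4782, 0.1974, 0.1862]
ee_rot: [-3.141, -0.0, -2.926]
force: [-0.6, -0.6, -0.8]
width: 0.0219
gripper_force: 20.0
```

```bash
python3 - <<'E'
from h import *
s=get_state();print(s['t'],s['eef_pos'],np.degrees(s['ee_rot']),s['width'])
C=cam('wrist');im=grab_frame('wrist');cv2.imwrite('pics/w2.png',im)
E
```

```text
5.15 [0.47818823 0.19736261 0.18622218] [-1.79990685e+02 -1.95233931e-02 -1.67656311e+02] 0.021942759358534583
```

View pics/w2.png

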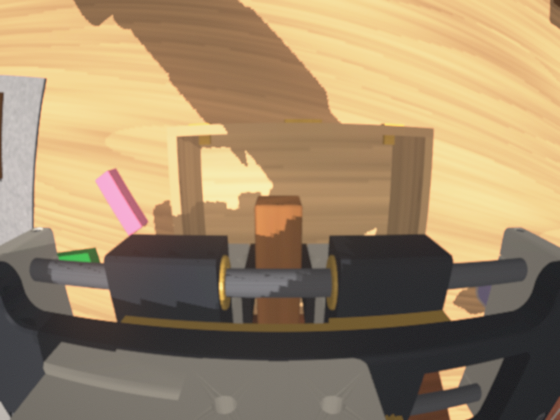

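The wrist view shows the blank at (278,250) above the chest, whose rim runs from column 167 to 433 and is aligned with the tool. I'll shift +16 mm in y, lower, and release.

Call:
apply_moves --steps '[{"translation": [0, 0.03, 0], "rotation": [0, 0, 0]}, {"translation": [0, 0.064, -0.06], "rotation": [0, 0, 0]}, {"translation": [0, 0.064, -0.14], "rotation": [0, 0, 0]}, {"translation": [0, 0.064, -0.22], "rotation": [0, 0, 0]}, {"translation": [0, 0.064, -0.3], "rotation": [0, 0, 0]}, {"translation": [0, 0.064, -0.38], "rotation": [0, 0, 0]}, {"translation": [0, 0.064, -0.46], "rotation": [0, 0, 0]}, {"translation": [0, 0.064, -0.53], "rotation": [0, 0, 0]}, {"translation": [0, 0.064, -0.57], "rotation": [0, 0, 0]}, {"translation": [0, 0.064, -0.57], "rotation": [0, 0, 0]}]'

```text
t: 6.03
eef_pos: [0.4774, 0.2106, 0.0422]
ee_rot: [-3.14, -0.003, -2.929]
force: [-1.2, -0.3, -0.3]
width: 0.0215
gripper_force: 20.0
```

Call:
apply_moves --steps '[{"translation": [0, 0, 0], "rotation": [0, 0, 0]}, {"translation": [0, 0, 0], "rotation": [0, 0, 0]}, {"translation": [0, 0, 0], "rotation": [0, 0, 0]}, {"translation": [0, 0, 0], "rotation": [0, 0, 0]}, {"translation": [0, 0, 0], "rotation": [0, 0, 0]}, {"translation": [0, 0, 0], "rotation": [0, 0, 0]}, {"translation": [0, 0, 0], "rotation": [0, 0, 0]}, {"translation": [0, 0, 0], "rotation": [0, 0, 0]}, {"translation": [0, 0, 0], "rotation": [0, 0, 0]}, {"translation": [0, 0, 0], "rotation": [0, 0, 0]}]' --jaw -0.3

```text
t: 6.87
eef_pos: [0.4783, 0.2121, 0.044]
ee_rot: [-3.142, -0.0, -2.928]
force: [0.0, -0.4, -0.2]
width: 0.0574
gripper_force: 0.0
```

Call:
apply_moves --steps '[{"translation": [0, 0, 0.1], "rotation": [0, 0, 0]}, {"translation": [0, 0, 0.22], "rotation": [0, 0, 0]}, {"translation": [0, 0, 0.34], "rotation": [0, 0, 0]}, {"translation": [0, 0, 0.46], "rotation": [0, 0, 0]}, {"translation": [0, 0, 0.58], "rotation": [0, 0, 0]}, {"translation": [0, 0, 0.7], "rotation": [0, 0, 0]}, {"translation": [-0.1, 0, 0.82], "rotation": [0, 0, 0]}, {"translation": [-0.2, 0, 0.92], "rotation": [0, 0, 0]}, {"translation": [-0.25, 0, 0.98], "rotation": [0, 0, 0]}, {"translation": [-0.25, 0, 1], "rotation": [0, 0, 0]}]'

```text
t: 7.7
eef_pos: [0.4149, 0.2125, 0.2976]
ee_rot: [3.138, 0.005, -2.927]
force: [0.4, -0.1, -0.0]
width: 0.0569
gripper_force: 0.0
```

Call:
apply_moves --steps '[{"translation": [0, 0, 0.05], "rotation": [0, 0, 0.08]}, {"translation": [0, 0, 0.1], "rotation": [0, 0, 0.2]}, {"translation": [0, 0, 0.15], "rotation": [0, 0, 0.32]}, {"translation": [0, 0, 0.2], "rotation": [0, 0, 0.44]}, {"translation": [0, 0, 0.24], "rotation": [0, 0, 0.56]}, {"translation": [0, 0, 0.28], "rotation": [0, 0, 0.68]}, {"translation": [0, 0, 0.28], "rotation": [0, 0, 0.8]}, {"translation": [0, 0, 0.28], "rotation": [0, 0, 0.9]}, {"translation": [0, 0, 0.28], "rotation": [0, 0, 0.98]}, {"translation": [0, 0, 0.28], "rotation": [0, 0, 1]}]'

```text
t: 8.53
eef_pos: [0.416, 0.2121, 0.3634]
ee_rot: [3.142, -0.001, -2.402]
force: [-0.0, 0.1, -1.1]
width: 0.0567
gripper_force: 0.0
```

Call:
apply_moves --steps '[{"translation": [0, 0, 0], "rotation": [0, 0, 0.08]}, {"translation": [0.04, 0.01, 0], "rotation": [0, 0, 0.2]}, {"translation": [0.1, 0.03, 0], "rotation": [0, 0, 0.32]}, {"translation": [0.16, 0.05, 0], "rotation": [0, 0, 0.44]}, {"translation": [0.22, 0.06, 0], "rotation": [0, 0, 0.56]}, {"translation": [0.28, 0.07, 0], "rotation": [0, 0, 0.68]}, {"translation": [0.34, 0.08, 0], "rotation": [0, 0, 0.8]}, {"translation": [0.4, 0.09, 0], "rotation": [0, 0, 0.9]}, {"translation": [0.44, 0.1, 0], "rotation": [0, 0, 0.98]}, {"translation": [0.44, 0.1, 0], "rotation": [0, 0, 1]}]'

```text
t: 9.37
eef_pos: [0.5273, 0.2374, 0.3622]
ee_rot: [3.14, -0.002, -1.88]
force: [-0.7, 0.1, -0.6]
width: 0.0568
gripper_force: 0.0
```

Call:
apply_moves --steps '[{"translation": [0, 0, 0], "rotation": [0, 0, 0.08]}, {"translation": [0.04, 0.01, 0], "rotation": [0, 0, 0.2]}, {"translation": [0.1, 0.02, 0], "rotation": [0, 0, 0.32]}, {"translation": [0.16, 0.03, 0], "rotation": [0, 0, 0.44]}, {"translation": [0.22, 0.04, 0], "rotation": [0, 0, 0.56]}, {"translation": [0.28, 0.05, 0], "rotation": [0, 0, 0.68]}, {"translation": [0.34, 0.05, 0], "rotation": [0, 0, 0.8]}, {"translation": [0.4, 0.06, 0], "rotation": [0, 0, 0.9]}, {"translation": [0.44, 0.06, 0], "rotation": [0, 0, 0.98]}, {"translation": [0.44, 0.06, 0], "rotation": [0, 0, 0.99]}]'

```text
t: 10.2
eef_pos: [0.6368, 0.252, 0.3622]
ee_rot: [3.139, -0.001, -1.362]
force: [-1.0, 0.7, -1.2]
width: 0.0569
gripper_force: 0.0
```

```bash
python3 - <<'E'
from h import *
import pickle
s=get_state();print(s['t'],s['eef_pos'],np.degrees(s['ee_rot']),s['width'],s['q'])
C=cam('wrist');im=grab_frame('wrist');t=grab_frame('top')
pickle.dump(C,open('C3.pkl','wb'));print(C[2])
cv2.imwrite('pics/w3.png',im);cv2.imwrite('pics/t3.png',t)
cv2.imwrite('pics/v3.png',np.vstack([im,cv2.resize(t[140:280,60:330],(560,290))])[:600] if 0 else np.hstack([cv2.resize(im,(480,360)),cv2.resize(t[140:290,120:270],(320,360))]))
E
```

```text
10.2 [0.63684352 0.25202879 0.3621941 ] [ 1.79873295e+02 -5.85056346e-02 -7.80568746e+01] 0.056931035708259956 [ 6.60643630e-01  3.31216149e-01  2.71952764e-01 -4.78605671e-05
 -1.51396826e+00 -4.52195121e-01]
[0.65003157 0.18455547 0.51996859]
```

View pics/v3.png

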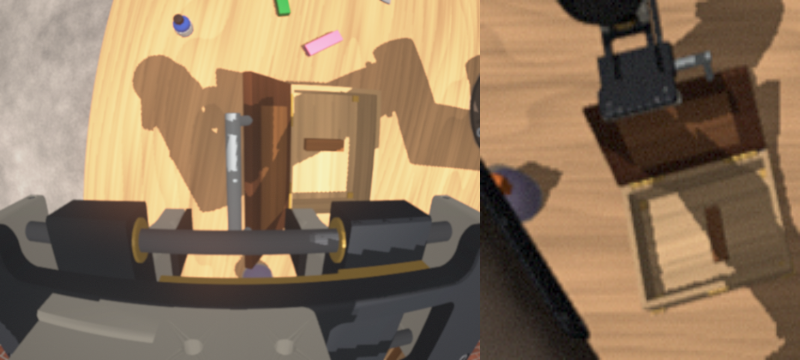

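The wrist view (480-wide half) shows the bar vertical at column 235, from row 115 to 232, between the open fingers. The blank lies in the chest at (323,144) with the lid still leaning back. I'll check the bar's height and offset next.

```bash
python3 - <<'E'
from h import *
import pickle
C=pickle.load(open('C3.pkl','rb'));im=cv2.imread('pics/w3.png')
hsv=cv2.cvtColor(im,cv2.COLOR_BGR2HSV)
for r in (155,180,200,215,230,245):
    row=hsv[r,235:300];m=np.where((row[:,1]<60))[0]+235
    print(r,m.min() if len(m) else None,m.max() if len(m) else None, len(m), *(plane('wrist',((m.min()+m.max())/2,r),.269,C).round(4) if len(m) else []))
m=np.zeros(im.shape[:2],bool);m[120:240,255:300]=(hsv[120:240,255:300,1]<60)
b=max(blobs(m),key=lambda b:b[0]);print(b[0],b[1],b[2].reshape(-1,2).min(0))
top=b[2].reshape(-1,2)[:,1].min()
for e in(0,3):print(tri(ray('wrist',(270,top+e),C),ray('top',(228,164.3))),tri(ray('wrist',(270,top+e),C),ray('scene',(354.2,167))))
E
```

```text
155 263 280 18 0.6503 0.2068 0.269
180 264 280 17 0.6459 0.2259 0.269
200 264 280 17 0.6426 0.2416 0.269
215 265 281 17 0.6393 0.2535 0.269
230 265 280 16 0.6371 0.2659 0.269
245 266 280 15 0.6341 0.2786 0.269
1885.5 ((278.0, 185.0), (108.0, 32.0), 90.0) [262 131]
(array([0.655307  , 0.18966836, 0.25357716]), np.float64(0.0012306317121705285)) (array([0.65600919, 0.19067126, 0.26628809]), np.float64(0.0038572057566887584))
(array([0.65528047, 0.19098426, 0.25225069]), np.float64(0.0011957716723878088)) (array([0.6551738 , 0.19208832, 0.26528222]), np.float64(0.0019086133203685344))
```

Call:
apply_moves --steps '[{"translation": [0.01, 0.008, -0.06], "rotation": [0, 0, 0]}, {"translation": [0.01, 0.008, -0.12], "rotation": [0, 0, 0]}, {"translation": [0.01, 0.008, -0.18], "rotation": [0, 0, 0]}, {"translation": [0.01, 0.008, -0.24], "rotation": [0, 0, 0]}, {"translation": [0.01, 0.008, -0.3], "rotation": [0, 0, 0]}, {"translation": [0.01, 0.008, -0.34], "rotation": [0, 0, 0]}, {"translation": [0.01, 0.008, -0.38], "rotation": [0, 0, 0]}, {"translation": [0.01, 0.008, -0.41], "rotation": [0, 0, 0]}, {"translation": [0.01, 0.008, -0.43], "rotation": [0, 0, 0]}, {"translation": [0.01, 0.008, -0.43], "rotation": [0, 0, 0]}]'

```text
t: 11.13
eef_pos: [0.6379, 0.254, 0.2556]
ee_rot: [3.14, -0.0, -1.363]
force: [-0.5, 0.7, 0.3]
width: 0.0569
gripper_force: 0.0
```

Call:
apply_moves --steps '[{"translation": [0, 0, 0], "rotation": [0, 0, 0]}, {"translation": [0, 0, 0], "rotation": [0, 0, 0]}, {"translation": [0, 0, 0], "rotation": [0, 0, 0]}, {"translation": [0, 0, 0], "rotation": [0, 0, 0]}, {"translation": [0, 0, 0], "rotation": [0, 0, 0]}, {"translation": [0, 0, 0], "rotation": [0, 0, 0]}, {"translation": [0, 0, 0], "rotation": [0, 0, 0]}, {"translation": [0, 0, 0], "rotation": [0, 0, 0]}, {"translation": [0, 0, 0], "rotation": [0, 0, 0]}, {"translation": [0, 0, 0], "rotation": [0, 0, 0]}]' --jaw 1 --newtons 25

```text
t: 11.97
eef_pos: [0.6387, 0.2543, 0.257]
ee_rot: [-3.14, 0.0, -1.362]
force: [2.2, 0.7, 1.3]
width: 0.0134
gripper_force: 25.0
```

```bash
python3 - <<'E'
from h import *
s=get_state();print(s['t'],s['eef_pos'],np.degrees(s['ee_rot']),s['width'],s['force'],s['moment'])
im=grab_frame('scene');cv2.imwrite('pics/s4.png',cv2.resize(im[90:240,260:440],None,fx=3,fy=3))
a=np.radians(12.3)
ax=np.array([np.cos(a),np.sin(a),0])
b=s['eef_pos']+[0,0,.0188]   # grasp point
h1=b-ax*.192*-np.cos(2.02); print('hinge from bar',h1,'from chest',np.array([.4774,.2131])+.08*ax[:2])
print('radius check bar z',.096+.192*np.sin(2.02),b[2])
for k in np.linspace(0,1,11):
    th=2.02+(1.571-2.02)*k
    d=.192*((-np.cos(th)+np.cos(2.02))*ax+(np.sin(th)-np.sin(2.02))*np.array([0,0,1])); print(k.round(1),(d/.25).round(3))
E
```

```text
11.9667 [0.63873369 0.25429572 0.25696284] [-1.79935370e+02  8.28669444e-03 -7.80494044e+01] 0.013404864264781597 [2.21997466 0.65440891 1.30775756] [ 0.16649119 -0.62634957  0.04737541]
hinge from bar [0.55727185 0.23653417 0.27576284] from chest [0.55556365 0.23014243]
radius check bar z 0.26895229277234445 0.2757628351997743
0.0 [0. 0. 0.]
0.1 [-0.031 -0.007  0.014]
0.2 [-0.062 -0.014  0.027]
0.3 [-0.094 -0.02   0.039]
0.4 [-0.126 -0.027  0.048]
0.5 [-0.159 -0.035  0.057]
0.6 [-0.192 -0.042  0.064]
0.7 [-0.225 -0.049  0.069]
0.8 [-0.258 -0.056  0.073]
0.9 [-0.292 -0.064  0.075]
1.0 [-0.326 -0.071  0.076]
```

View pics/s4.png

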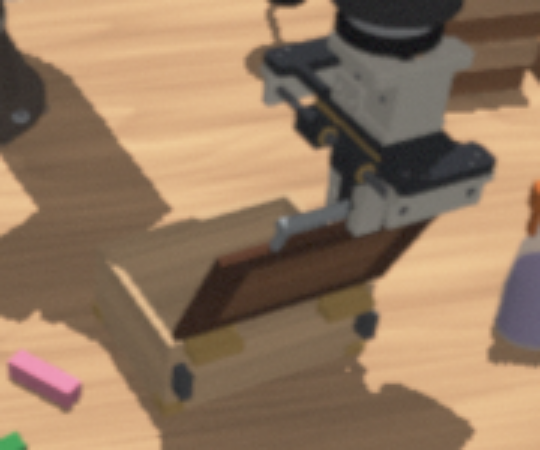

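The bar is gripped at (330,215) in the crop and the lid is still leaning back. I'll swing it along the arc in two calls.

Call:
apply_moves --steps '[{"translation": [-0.008, -0.002, 0.004], "rotation": [0, 0, 0]}, {"translation": [-0.02, -0.004, 0.009], "rotation": [0, 0, 0]}, {"translation": [-0.036, -0.008, 0.016], "rotation": [0, 0, 0]}, {"translation": [-0.054, -0.012, 0.024], "rotation": [0, 0, 0]}, {"translation": [-0.073, -0.016, 0.031], "rotation": [0, 0, 0]}, {"translation": [-0.094, -0.02, 0.039], "rotation": [0, 0, 0]}, {"translation": [-0.115, -0.025, 0.045], "rotation": [0, 0, 0]}, {"translation": [-0.136, -0.03, 0.051], "rotation": [0, 0, 0]}, {"translation": [-0.152, -0.033, 0.055], "rotation": [0, 0, 0]}, {"translation": [-0.16, -0.035, 0.057], "rotation": [0, 0, 0]}]'

```text
t: 12.85
eef_pos: [0.5974, 0.2451, 0.271]
ee_rot: [3.141, -0.0, -1.362]
force: [3.1, -0.5, 2.3]
width: 0.0134
gripper_force: 25.0
```

Call:
apply_moves --steps '[{"translation": [-0.01, -0.002, 0.002], "rotation": [0, 0, 0]}, {"translation": [-0.032, -0.007, 0.007], "rotation": [0, 0, 0]}, {"translation": [-0.054, -0.012, 0.011], "rotation": [0, 0, 0]}, {"translation": [-0.076, -0.017, 0.014], "rotation": [0, 0, 0]}, {"translation": [-0.098, -0.021, 0.016], "rotation": [0, 0, 0]}, {"translation": [-0.12, -0.026, 0.018], "rotation": [0, 0, 0]}, {"translation": [-0.14, -0.031, 0.019], "rotation": [0, 0, 0]}, {"translation": [-0.155, -0.034, 0.019], "rotation": [0, 0, 0]}, {"translation": [-0.164, -0.036, 0.019], "rotation": [0, 0, 0]}, {"translation": [-0.166, -0.036, 0.019], "rotation": [0, 0, 0]}]'

```text
t: 13.68
eef_pos: [0.5562, 0.2361, 0.2755]
ee_rot: [3.141, -0.0, -1.362]
force: [2.1, -2.3, 0.7]
width: 0.0129
gripper_force: 25.0
```

Call:
apply_moves --steps '[{"translation": [0, 0, 0], "rotation": [0, 0, 0]}, {"translation": [0, 0, 0], "rotation": [0, 0, 0]}, {"translation": [0, 0, 0], "rotation": [0, 0, 0]}, {"translation": [0, 0, 0], "rotation": [0, 0, 0]}, {"translation": [0, 0, 0], "rotation": [0, 0, 0]}, {"translation": [0, 0, 0], "rotation": [0, 0, 0]}, {"translation": [0, 0, 0], "rotation": [0, 0, 0]}, {"translation": [0, 0, 0], "rotation": [0, 0, 0]}, {"translation": [0, 0, 0], "rotation": [0, 0, 0]}, {"translation": [0, 0, 0], "rotation": [0, 0, 0]}]'

```text
t: 14.52
eef_pos: [0.5568, 0.2362, 0.2755]
ee_rot: [3.141, -0.0, -1.362]
force: [1.9, -3.2, 0.2]
width: 0.0136
gripper_force: 25.0
```

```bash
python3 - <<'E'
from h import *
s=get_state();print(s['t'],s['eef_pos'],np.degrees(s['ee_rot']),s['width'],s['gripper_force'],s['force'],s['moment'])
im=grab_frame('scene');t=grab_frame('top');cv2.imwrite('pics/s5f.png',im);cv2.imwrite('pics/t5f.png',t)
cv2.imwrite('pics/s5.png',np.hstack([cv2.resize(im[100:240,270:410],(400,400)),cv2.resize(t[140:280,150:290],(400,400))]))
E
```

```text
14.5167 [0.55676963 0.23624433 0.27547362] [ 1.79989382e+02 -1.24886980e-02 -7.80628564e+01] 0.013603381149597605 24.986263811588287 [ 1.85472098 -3.23879383  0.19326384] [-1.12747488 -0.77154928  0.10655407]
```

View pics/s5.png

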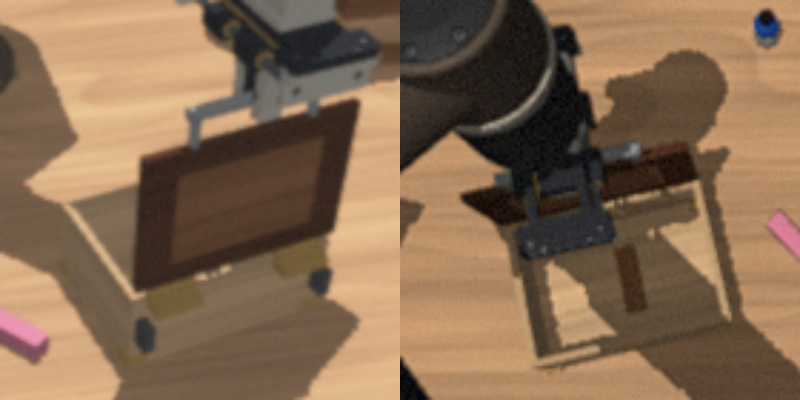

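The lid is close to upright and held, and the blank is at rest in the chest at (630,278) in the crop. I'll check the angle from the panel's corners in the scene view, at about (318,155), (395,135), (318,201) and (387,180).

```bash
python3 - <<'E'
from h import *
a=np.radians(12.5);ax=np.array([np.cos(a),np.sin(a),0])
for t,b in(((318.5,155.5),(318,200.5)),((395.3,135.2),(386.8,180))):
    P=plane('scene',t,.256);Q=plane('scene',b,.098);print(P.round(4),Q.round(4),'lean fwd(+x) mm',(P-Q)@ax*1000,'rad',((P-Q)@ax)/.158)
# bar's visible ends in the top view, at z .288: place along chest x relative to hinge estimates
e=[plane('top',(150+x*.35,140+y*.35),.288) for x,y in((498,180),(638,152))] if 0 else [plane('top',(150+x*.35,140+y*.35),.288) for x,y in((98,182),(238,152))]
print(e,[v@ax for v in e],'hinge',np.array([.5565,.2335,0])@ax)
E
```

```text
[0.5851 0.127  0.256 ] [0.5776 0.1366 0.098 ] lean fwd(+x) mm 5.249681196810667 rad 0.033225830359561184
[0.5399 0.3418 0.256 ] [0.5326 0.35   0.098 ] lean fwd(+x) mm 5.354104849209889 rad 0.033886739551961316
[array([0.53768251, 0.298436  , 0.288     ]), array([0.56418677, 0.17015871, 0.288     ])] [np.float64(0.5895306547773423), np.float64(0.5876423758690861)] hinge 0.59384737781679
```

The estimates bracket upright: +0.03 rad from the scene view and −0.03 rad from the top view. The measured bar travel of 83.9 mm against 83.4 mm needed gives about 0. All are within tolerance, and the lid is still and gripped at 25 N.

```bash
python3 -c "
from station import *
print(job_done())"
```

```text
the job is handed in; nothing more can be done
None
```

The short blank lies in the chest, and the lid is gripped and still, within about 0.03 rad of upright by my measurements; I handed the job in at about 15 s, with no verdict returned.

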